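# Third hand for screwing down a bench pin

### The job

Fold the hinged fence on the plywood board fully upright against its stop, while the bench pin is still clear of it. Then bring the bench pin, flat on the board and with its straight end towards the fence (V notch away), squarely against the middle of the fence's sprung strip and gently press it there with a steady push of about 10 newtons. Finish while still holding it pressed, so that the smith can screw it down, and leave the tumbler, the offcut and the hammer alone.

Things in the scene. Friction and masses are not known exactly. Their poses are not given: they have to be found in the camera images.
- board: Plywood board 280 (x) x 260 (y) x 20 mm, fixed to the bench. Origin: centre of its underside, on the bench; z up, its top is at z = 20 mm. Its x axis points to the fence. The fence's hinge axis runs along the board's y at x = +72 mm, z = 32 mm, between two posts 12 mm thick at y = +-88.5 mm.
- fence (a joint): Angle of the fence in rad: 0 = fully upright (hard stop), positive = leaning towards the board's -x, over the board, at most 1.0. Stiff: it stays where left, takes about 0.3 N m to turn. Aluminium plate 8 mm thick, 160 mm wide (y), upright reaching 76 mm above the hinge axis, its middle plane 34 mm behind it (board +x). Its upper 51 mm are bare and can be pinched; cheeks at y = +-76.5 mm carry it.
- fence_top (a point): Middle of the top edge of the fence plate. Turns with the fence: z along the plate away from the hinge (up when upright), x through the plate from the strip side to the back, y along the edge. In the fence's frame it lies 34 mm in x and 76 mm in z from the hinge axis.
- fence_hinge (a point): Middle of the fence's hinge axis, same axes as fence_top.
- strip: Sprung facing strip of the fence: light wood, 10 mm thick, 120 mm wide (y), from 9 mm below to 25 mm above its origin. Origin: middle of its front face at hinge height, on the hinge axis while unpressed; x points into the fence (board +x when upright). It yields along x on springs, at most 20 mm, 0.8 N per mm (10 N = 12.5 mm), then stops hard.
- pin: Bench pin: a brown wooden slab 110 (x) x 56 (y) x 22 mm, 0.08 to 0.15 kg, with a V notch 30 mm deep in one end and two dark screw holes on top, lying flat on the board. Origin: centre of its underside; x points from the notched end to the straight end.
- pin_back (a point): Middle of the pin's straight end face, 55 mm in x and 11 mm up from the pin's origin.
- tumbler: Bystander: glass tumbler, 68 mm across, 85 mm high, on the bench beside the board. Origin: centre of its underside.
- offcut: Bystander: plain light wooden block 100 x 60 x 30 mm, on the bench beside the board. Origin: centre of its underside.
- hammer: Bystander: hammer 260 mm long lying on the bench beside the board.
There are look-alikes about, which are no part of the job. Leave any green or pink look-alike of the pin alone.

How it is judged:
By the outcome, as a careful person would: the job done as asked, in the order asked, and still so for the second after the job is handed in, while the arm keeps its last pose, push and grip.
It also fails if it takes over 54 s, if anything falls off the work surface, if the arm or the gripper's body presses on something with over 40 N, if the wrist force passes 120 N, or if a joint passes its speed limit or range.

### The arm

A 6-joint arm with a two-finger parallel gripper is mounted at the origin on the work surface. World frame = base frame: x ahead of the robot, y to its left, z up, the work surface at z = 0. Lengths are in m, angles in rad, forces in N, time in s.
With the tool pointing down it reaches from about 0.3 to 0.875 m from the base axis. Payload 6.4 kg.
Tool frame: the origin (TCP) lies at the very end of the fingers, on their centre line; the grasp point (between the pads) lies 19 mm behind it; z points along the fingers, y is the line along which they close (so a half turn about z gives the same grasp; the last joint's range is limited). The gripper opens to 85 mm and grips with 20 to 120 N. Pads are 22 mm wide; open, the fingers measure 114 mm over their backs; the gripper's body (76 mm by 85 mm) begins 54 mm behind the grasp point. The pads swing forward as they close: fully open they stand 13 mm farther back than shut.
Start: joints at [1.043, 0.181, 1.607, -0, 1.354, -0.206], TCP at [0.182, 0.546, 0.231] pointing down, gripper open.
Joint ranges: [-2.99, 2.99], [-0.89, 2.07], [0.3, 2.58], [-1.14, 4.28], [0, 2.63], [-3.12, 3.12]. Speed limits (rad/s): [2.57, 2.57, 3.01, 3.14, 3.14, 3.14].

### API

Orientations are given as a unit quaternion [w, x, y, z].
In Python, from bench import ctrl gives the robot as it stands.
- The arm moves only by the tool jog_arm, never from a script. Its argument "series" is a list that holds one entry, the list of rows, each a list of 7 numbers: the shift along the tool's x, y, z in mm, then the turn, a rotation vector about the tool's x, y, z in rad, then the finger opening in mm, from 0 to 85.4. In form: [[[tx, ty, tz, rx, ry, rz, gripper], ...]]. A call has exactly 10 rows; each row shifts and turns the commanded pose from where the row before left it, along the tool's axes as they then stand; what a row does not reach is not made up. A row lasts 1/10 s, in which the tool goes at most 50 mm and 8.59 degrees, less where a joint would pass 70% of its speed; a pose out of reach is approached as far as the arm can. A call with a gripper value outside its range is refused whole. The fingers move at their own pace and stop on an object; the grip force is fixed at half the most. Time passes only in rows, so rows that do not move let the fingers close, or fill a call up. It gives the time, the measured TCP pose, the force, the opening and the grip force at its end, in the units of the state.
- ctrl.get_obs(): the state, without advancing time (a new reading comes with each control period).
- ctrl.camera(name): name is "side" or "top" or "wrist"; returns a dict with "frame" (400x640x3 uint8, blue, green, red), "z_map" (400x640 float32, m along the optical axis (not along the pixel's ray), 0 where there is no reading), "fx", "fy", "cx", "cy" (pixels), "k1" (the pictures are not rectified: a ray, as slopes to the right and down, at radius r is drawn at 1 + k1 r^2 times it, then the intrinsics apply), "xyz" and "rotation" of the camera in the world. Camera axes: x right, y down, z forward; pixel columns grow to the right and rows downward; lengths in m; the calibration is good to about 2 mm. A picture is of the moment at which its call begins.
- ctrl.hand_in(): hands the job in; it is judged then, once.
The state is a dict: "time_s": time; "q": joint angles; "dq": joint speeds; "joint_efforts": joint torques, N m; "eef_pos": TCP position; "eef_rot": TCP orientation; "wrist_force": force on the tool from outside, world axes, zero at the start; "torque": the same for the moment, N m; "opening": opening from 0.0 (shut) to 1.0 (fully open); "grasp_force": force on a finger pad.
Only numpy, scipy, OpenCV 4.12 (cv2) and the standard library are available. Lean on these libraries where they do the work, as an engineer would, in place of code of your own. Each camera call takes 0.05 s, during which the arm holds its last target. There are 200 camera calls.

## Working session

There is one attempt and no reset: what is moved stays moved. The work goes in short steps, Python scripts to look and compute and a tool call to move; the robot and the scene stay as the last step left them, time stands still between calls to the robot, and variables do not carry over. Pictures are saved under pics/ and viewed, at most 10 in all, crops included, and the job is handed in when it is done.

Besides the shell and the picture viewer there is one more tool, called after ">>>" in YAML: its name, and indented under it one key for each argument. jog_arm: Moves the arm, as the interface text tells. Its arguments: {"type":"object","properties":{"series":{"type":"array"}},"required":["series"]}

```bash
mkdir -p pics; cat > h.py <<'E'
import numpy as np,cv2
from bench import ctrl
from scipy.spatial.transform import Rotation as R
def snap(n):
    return ctrl.camera(n)
def rays(c,uv):
    uv=np.atleast_2d(uv).astype(float)
    d=np.stack([(uv[:,0]-c['cx'])/c['fx'],(uv[:,1]-c['cy'])/c['fy']],1)
    s=d.copy()
    for _ in range(20): s=d/(1+c['k1']*(s**2).sum(1,keepdims=True))
    Rm=np.array(c['rotation']); 
    if Rm.shape!=(3,3): Rm=R.from_quat(np.roll(Rm,-1)).as_matrix()
    return np.array(c['xyz']),np.c_[s,np.ones(len(s))]@Rm.T
def plane(c,uv,z):
    o,d=rays(c,uv); return o+d*((z-o[2])/d[:,2])[:,None]
def depthpts(c,uv):
    uv=np.atleast_2d(uv); o,d=rays(c,uv)
    z=c['z_map'][uv[:,1].astype(int),uv[:,0].astype(int)]
    return o+d*z[:,None]
E
python3 - <<'E'
from h import *
a=snap('top');b=snap('side')
for c in(a,b): print(c['fx'],c['k1'],c['xyz'],c['rotation'])
cv2.imwrite('pics/top.png',a['frame']);cv2.imwrite('pics/side.png',b['frame'])
np.savez('c0.npz',a=a,b=b)
print(ctrl.get_obs())
E
```

```text
438.866688279894 -0.07939342094697421 [0.34670402 0.04445917 1.22093824] [-0.05129941  0.70552239 -0.70460984  0.0559598 ]
505.6378703232396 -0.15775589849147592 [-0.07126977 -0.52296718  0.92812086] [-0.34584882  0.85681953 -0.35159494  0.1504323 ]
{'time_s': 0.1, 'q': array([ 1.04270240e+00,  1.81469414e-01,  1.60791659e+00, -1.37827699e-05,
        1.35377735e+00, -2.06309419e-01]), 'dq': array([ 0.0007089 , -0.00232614, -0.00259399, -0.00069492,  0.00234225,
       -0.00082425]), 'joint_efforts': array([ 7.76214329e-04, -4.45882595e+01, -3.52234840e+01, -1.24328153e-04,
        4.19073767e-03, -1.11380464e-05]), 'eef_pos': array([0.18158756, 0.54505268, 0.23046859]), 'eef_rot': array([-2.75664651e-04,  1.60197481e-01,  9.87084672e-01, -7.35410818e-04]), 'wrist_force': array([-0.2702038 ,  0.56790148,  0.13115259]), 'torque': array([-0.02285085, -0.01300982,  0.05092354]), 'grasp_force': 0.0, 'opening': 0.9973727196301401}
```

View pics/top.png

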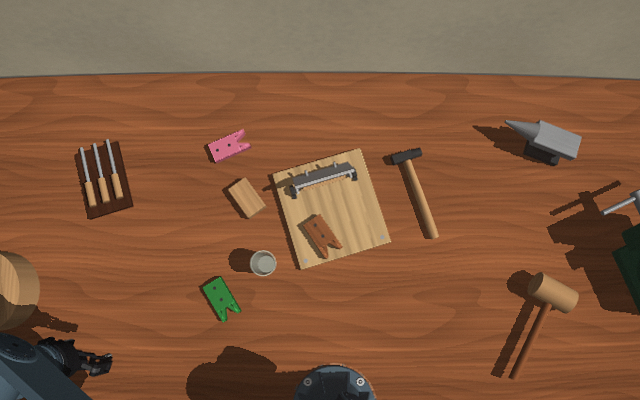

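View pics/side.png

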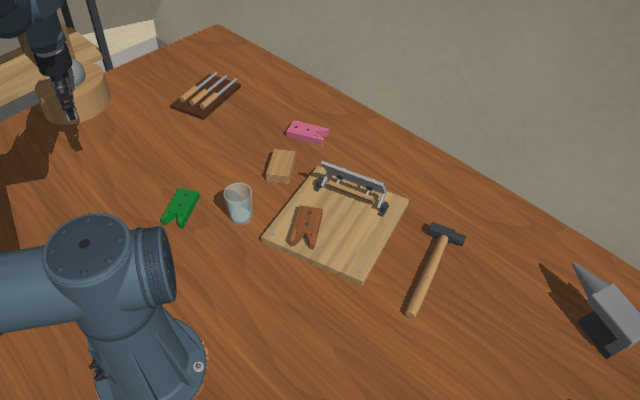

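The top view shows the board with corners about (272,174), (361,149), (391,242) and (301,269), the fence at (323,180), the tumbler at (263,263), the offcut at (245,198) and the hammer at (415,190).

There are three pin candidates: brown at (321,235), green at (221,298) and pink at (229,147). Only the brown one lies on the board and matches the description. Next I'll take an enlarged crop to confirm it, and measure.

```bash
cat > m.py <<'E'
from h import *
d=np.load('c0.npz',allow_pickle=True);a=d['a'].item();b=d['b'].item()
A=cv2.resize(a['frame'][140:280,260:400],None,fx=4,fy=4,interpolation=cv2.INTER_CUBIC)
cv2.imwrite('pics/crop1.png',A)
def brown(c,box):
    x0,y0,x1,y1=box; hsv=cv2.cvtColor(c['frame'],cv2.COLOR_BGR2HSV)
    m=np.zeros(hsv.shape[:2],np.uint8); m[y0:y1,x0:x1]=cv2.inRange(hsv,(3,110,60),(14,255,185))[y0:y1,x0:x1]
    cs,_=cv2.findContours(m,cv2.RETR_EXTERNAL,cv2.CHAIN_APPROX_NONE)
    return m,max(cs,key=cv2.contourArea)
for n,c,box in(('top',a,(296,205,350,260)),('side',b,(283,200,330,255))):
    m,k=brown(c,box);h=cv2.approxPolyDP(k,2.5,True)[:,0]
    print(n,cv2.contourArea(k),h.tolist())
    P=depthpts(c,np.argwhere(m)[:,::-1]);print('z depth pct',np.percentile(P[:,2],[5,25,50,75,95]).round(4))
    print(plane(c,h,.042).round(4).tolist())
cor=np.array([(272,174),(361,149),(391,242),(301,269)])
print('board',plane(a,cor,.02).round(4).tolist())
print(depthpts(a,[(300,225),(360,220),(345,190)]).round(4))
# fence depth
ys,xs=np.mgrid[150:205,275:365];uv=np.c_[xs.ravel(),ys.ravel()]
P=depthpts(a,uv);s=P[:,2]>.05;print('fence z',P[s,2].max(),P[s].mean(0))
E
python3 m.py
```

```text
top 728.5 [[319, 214], [303, 226], [326, 258], [328, 243], [337, 248], [342, 246]]
z depth pct [0.002  0.0392 0.0411 0.0427 0.0452]
[[0.5155, 0.0391, 0.042], [0.4827, 0.0823, 0.042], [0.3966, 0.0202, 0.042], [0.4368, 0.0148, 0.042], [0.4234, -0.0093, 0.042], [0.4288, -0.0228, 0.042]]
side 872.5 [[300, 206], [289, 242], [293, 245], [303, 236], [313, 248], [322, 209]]
z depth pct [0.024  0.0407 0.0426 0.044  0.0458]
[[0.4869, 0.081, 0.042], [0.3934, 0.0184, 0.042], [0.394, 0.0059, 0.042], [0.428, 0.0091, 0.042], [0.42, -0.0312, 0.042], [0.5177, 0.0375, 0.042]]
board [[0.6318, 0.171, 0.02], [0.7051, -0.08, 0.02], [0.4413, -0.1589, 0.02], [0.3677, 0.0877, 0.02]]
[[ 0.4882  0.0913  0.0186]
 [ 0.5024 -0.0745  0.018 ]
 [ 0.5864 -0.0335  0.0204]]
fence z 1.2209382354192777 [0.60562724 0.03109015 0.11135063]
```

View pics/crop1.png

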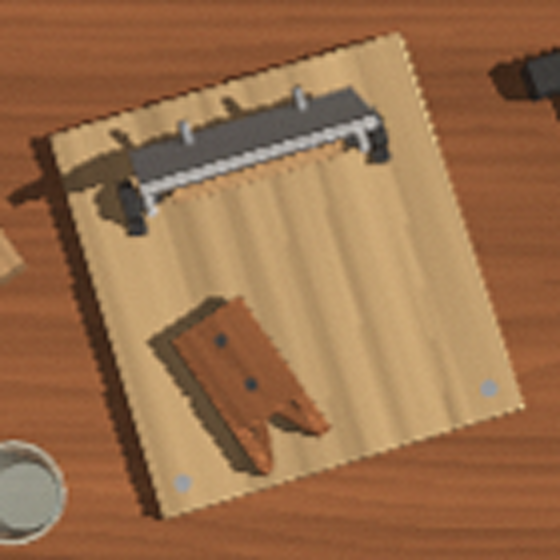

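The crop confirms the brown pin. Its straight end is at crop (205,320) facing the fence, its notch is at (295,450), and it has two dark holes. The fence leans over the board. Next I'll refine the board frame and the fence angle.

```bash
cat > m2.py <<'E'
from h import *
d=np.load('c0.npz',allow_pickle=True);a=d['a'].item();b=d['b'].item()
for n,c,box,cent in(('top',a,(265,142,398,275),(345,215)),('side',b,(255,155,415,290),(350,225))):
    x0,y0,x1,y1=box;hsv=cv2.cvtColor(c['frame'],cv2.COLOR_BGR2HSV)
    m=np.zeros(hsv.shape[:2],np.uint8); m[y0:y1,x0:x1]=cv2.inRange(hsv,(13,60,130),(28,170,255))[y0:y1,x0:x1]
    m=cv2.morphologyEx(m,cv2.MORPH_OPEN,np.ones((2,2)))
    _,lab=cv2.connectedComponents(m);m=(lab==lab[cent[1],cent[0]])
    P=plane(c,np.argwhere(m)[:,::-1],.02)
    r=cv2.minAreaRect((P[:,:2]*1000).astype(np.float32));print(n,r)
    np.save
    if n=='top': C=None
yaw=np.radians(16.7)
C=np.array([.5365,.005]);
import sys
def tob(P):
    q=P[:,:2]-C;return np.c_[q@[np.cos(yaw),np.sin(yaw)],q@[-np.sin(yaw),np.cos(yaw)],P[:,2]]
for n,c in(('top',a),('side',b)):
    ys,xs=np.mgrid[140:240,260:420];uv=np.c_[xs.ravel(),ys.ravel()];uv=uv[c['z_map'][uv[:,1],uv[:,0]]>0]
    B=tob(depthpts(c,uv));s=(B[:,2]>.045)&(B[:,2]<.2)&(abs(B[:,1])<.085)&(B[:,0]>0.03)&(B[:,0]<.13);B=B[s]
    print(n,len(B))
    for lo in np.arange(.045,.12,.01):
        t=B[(B[:,2]>=lo)&(B[:,2]<lo+.01)]
        if len(t):print(round(lo,3),len(t),t.mean(0).round(4),t[:,0].min().round(3),t[:,0].max().round(3),t[:,1].min().round(3),t[:,1].max().round(3))
E
python3 m2.py
```

```text
top ((534.9723510742188, 2.3802947998046875), (281.4490966796875, 261.2908935546875), 17.18016242980957)
side ((567.9267578125, 14.361663818359375), (451.65045166015625, 351.5590515136719), 37.475948333740234)
top 920
0.045 124 [ 0.075  -0.0005  0.0524] 0.062 0.109 -0.084 0.082
0.055 168 [0.083  0.0031 0.0586] 0.063 0.106 -0.077 0.082
0.065 97 [0.0979 0.0012 0.0703] 0.092 0.113 -0.077 0.08
0.075 90 [0.092  0.0053 0.0799] 0.086 0.111 -0.075 0.078
0.085 85 [0.0846 0.0039 0.0898] 0.081 0.089 -0.076 0.082
0.095 86 [0.0784 0.0015 0.1002] 0.074 0.083 -0.077 0.081
0.105 193 [0.0684 0.0039 0.1114] 0.061 0.077 -0.077 0.082
0.115 77 [0.0666 0.0005 0.1165] 0.062 0.071 -0.076 0.081
side 1039
0.045 163 [0.0778 0.0016 0.0506] 0.061 0.103 -0.08 0.084
0.055 272 [ 0.0754 -0.0008  0.0587] 0.059 0.102 -0.08 0.08
0.065 95 [ 0.0874 -0.0056  0.0693] 0.079 0.098 -0.079 0.08
0.075 78 [ 0.0836 -0.004   0.0797] 0.078 0.11 -0.079 0.079
0.085 73 [ 0.0763 -0.0023  0.09  ] 0.073 0.083 -0.079 0.08
0.095 77 [ 0.0706 -0.0014  0.0997] 0.067 0.082 -0.08 0.08
0.105 139 [ 0.0652 -0.0027  0.1115] 0.061 0.074 -0.08 0.08
0.115 142 [ 0.0653 -0.0029  0.1168] 0.06 0.071 -0.077 0.08
```

>>> jog_arm:
  series:
    - [[0, 0, 0, 0, 0, -0.123, 0], [0, 0, 0, 0, 0, -0.123, 0], [0, 0, 0, 0, 0, -0.123, 0], [0, 0, 0, 0, 0, -0.123, 0], [0, 0, 0, 0, 0, -0.124, 0], [-13, -39, 0, 0, 0, 0, 0], [-13, -39, 0, 0, 0, 0, 0], [-13, -39, 0, 0, 0, 0, 0], [-13, -39, 0, 0, 0, 0, 0], [-13, -39, 0, 0, 0, 0, 0]]

```text
time_s: 1.1
eef_pos: [0.301, 0.3762, 0.231]
eef_rot: [-0.0, -0.147, 0.989, -0.0]
wrist_force: [0.2, 1.6, 0.8]
opening: 0.0
grasp_force: 0.0
```

>>> jog_arm:
  series:
    - [[-13, -39, 0, 0, 0, 0, 0], [-13, -39, 0, 0, 0, 0, 0], [-13, -39, 0, 0, 0, 0, 0], [-13, -39, 0, 0, 0, 0, 0], [-13, -39, 0, 0, 0, 0, 0], [-13, -39, 0, 0, 0, 0, 0], [-13, -39, 0, 0, 0, 0, 0], [-13, -39, 0, 0, 0, 0, 0], [-13, -39, 0, 0, 0, 0, 0], [0, 0, 0, 0, 0, 0, 0]]

```text
time_s: 2.1
eef_pos: [0.5165, 0.0718, 0.2309]
eef_rot: [0.0, -0.144, 0.99, -0.001]
wrist_force: [0.1, 0.1, -0.3]
opening: 0.001
grasp_force: 0.0
```

```bash
python3 - <<'E'
from h import *
w=snap('wrist');print(w['fx'],w['k1'],w['xyz'],ctrl.get_obs()['eef_pos'])
cv2.imwrite('pics/w1.png',w['frame']);np.savez('c1.npz',w=w)
E
```

```text
303.33317807421787 -0.0029017902508694 [0.4543138  0.05290285 0.37296988] [0.51502861 0.07376036 0.2307245 ]
```

View pics/w1.png

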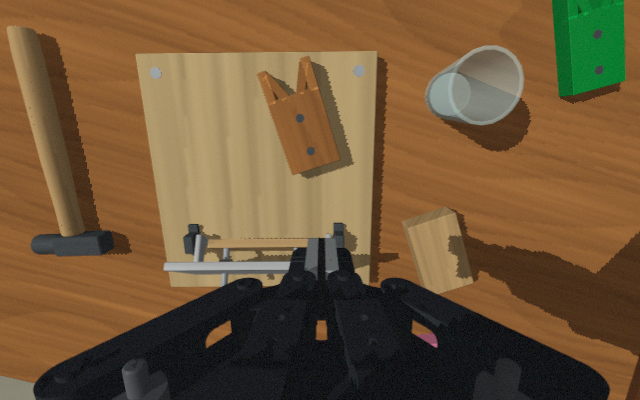

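The wrist view shows the board's near corners at (136,54) and (377,51). The pin's straight-end corners are at (294,174) and (341,162), with holes at (299,118) and (311,151). The fence posts are at (193,238) and (339,234).

```bash
python3 - <<'E'
from h import *
w=np.load('c1.npz',allow_pickle=True)['w'].item()
d=np.load('c0.npz',allow_pickle=True);a=d['a'].item();b=d['b'].item()
P=plane(w,[(136,54),(377,51),(372,280),(171,287)],.02)[:,:2];print(P.round(4))
e=P[1]-P[0];print('yedge',np.linalg.norm(e),np.degrees(np.arctan2(e[1],e[0]))-90)
print('centre from near edge',((P[0]+P[1])/2+.14*np.array([e[1],-e[0]])/np.linalg.norm(e)).round(4))
hsv=cv2.cvtColor(w['frame'],cv2.COLOR_BGR2HSV)
m=np.zeros(hsv.shape[:2],np.uint8);m[55:180,250:350]=cv2.inRange(hsv,(3,110,60),(14,255,200))[55:180,250:350]
k=max(cv2.findContours(m,0,1)[0],key=cv2.contourArea);h=cv2.approxPolyDP(k,2.5,True)[:,0]
print(h.tolist());print(plane(w,h,.042).round(4).tolist())
print('holes',plane(w,[(299.5,118),(311,151)],.042).round(4))
print('holes top',plane(a,[(260+220/4,140+341/4),(260+251/4,140+384/4)],.042).round(4))
# side corners & triangulate pin end corners top/wrist/side
def tri(cs):
    A=np.zeros((3,3));B=np.zeros(3)
    for c,uv in cs:
        o,r=rays(c,uv);r=r[0]/np.linalg.norm(r[0]);M=np.eye(3)-np.outer(r,r);A+=M;B+=M@o
    return np.linalg.solve(A,B).round(4)
print('tri corner',tri([(a,(319,214)),(b,(322,209)),(w,(294,174))]))
print('tri hole',tri([(a,(315,225.2)),(w,(311,151))]),tri([(a,(322.7,236)),(w,(299.5,118))]))
print('tri board corner',tri([(a,(391,242)),(b,(363,283)),(w,(136,54))]),tri([(a,(301,269)),(b,(263,239)),(w,(377,51))]))
E
```

```text
[[ 0.4439 -0.1563]
 [ 0.3682  0.089 ]
 [ 0.6255  0.1721]
 [ 0.7099 -0.0757]]
yedge 0.2567094753742374 17.154549234114143
centre from near edge [0.5398 0.0076]
[[301, 58], [304, 61], [299, 66], [299, 82], [294, 95], [286, 95], [266, 72], [258, 74], [259, 78], [262, 76], [261, 83], [270, 85], [266, 86], [269, 87], [267, 91], [264, 90], [265, 96], [276, 102], [269, 107], [271, 113], [275, 113], [275, 122], [283, 120], [275, 125], [282, 143], [286, 143], [287, 148], [284, 149], [289, 155], [290, 162], [288, 158], [292, 155], [292, 161], [296, 160], [290, 167], [296, 173], [330, 162], [330, 157], [332, 161], [339, 159], [337, 154], [334, 157], [336, 147], [332, 133], [329, 133], [323, 104], [317, 101], [321, 100], [318, 88], [312, 92], [310, 89], [312, 85], [318, 86], [308, 81], [311, 78], [316, 80], [313, 74], [313, 77], [310, 75], [309, 79], [303, 79], [303, 68], [307, 63], [306, 69], [311, 64], [309, 59], [305, 62]]
[[0.4013, 0.0159, 0.042], [0.4031, 0.0195, 0.042], [0.409, 0.0159, 0.042], [0.4235, 0.02, 0.042], [0.4371, 0.0184, 0.042], [0.4394, 0.0105, 0.042], [0.4239, -0.0146, 0.042]
[... 1065 characters left out ...]
 0.042], [0.4268, 0.0326, 0.042], [0.4225, 0.0335, 0.042], [0.4217, 0.0396, 0.042], [0.42, 0.0285, 0.042], [0.4164, 0.0306, 0.042], [0.4168, 0.0361, 0.042], [0.4122, 0.0315, 0.042], [0.4149, 0.0323, 0.042], [0.4139, 0.0289, 0.042], [0.4179, 0.029, 0.042], [0.4196, 0.0231, 0.042], [0.4096, 0.0203, 0.042], [0.404, 0.0229, 0.042], [0.4097, 0.0235, 0.042], [0.4037, 0.027, 0.042], [0.3999, 0.0238, 0.042], [0.4037, 0.0207, 0.042]]
holes [[0.4575 0.0299 0.042 ]
 [0.487  0.051  0.042 ]]
holes top [[0.4848 0.0499 0.042 ]
 [0.4557 0.0289 0.042 ]]
tri corner [0.5168 0.039  0.0411]
tri hole [ 0.4981  0.0503 -0.0697] [0.4576 0.0287 0.0225]
tri board corner [ 0.4434 -0.1601  0.0148] [0.3686 0.0873 0.014 ]
```

>>> jog_arm:
  series:
    - [[-9, -24, 0, 0, 0, 0, 0], [-9, -24, 0, 0, 0, 0, 0], [-8, -24, 0, 0, 0, 0, 0], [0, 0, 31, 0, 0, 0, 0], [0, 0, 31, 0, 0, 0, 0], [0, 0, 31, 0, 0, 0, 0], [0, 0, 31, 0, 0, 0, 0], [0, 0, 31, 0, 0, 0, 0], [-5, 0, 0, 0, 0, 0, 0], [-5, 0, 0, 0, 0, 0, 0]]

```text
time_s: 3.15
eef_pos: [0.5695, 0.0183, 0.0764]
eef_rot: [-0.001, -0.147, 0.989, 0.0]
wrist_force: [0.9, 0.2, -0.1]
opening: 0.005
grasp_force: 0.0
```

>>> jog_arm:
  series:
    - [[-5, 0, 0, 0, 0, 0, 0], [-5, 0, 0, 0, 0, 0, 0], [-5, 0, 0, 0, 0, 0, 0], [-5, 0, 0, 0, 0, 0, 0], [-5, 0, 0, 0, 0, 0, 0], [-5, 0, 0, 0, 0, 0, 0], [-5, 0, 0, 0, 0, 0, 0], [-5, 0, 0, 0, 0, 0, 0], [-4, 0, 0, 0, 0, 0, 0], [0, 0, 0, 0, 0, 0, 0]]

```text
time_s: 4.15
eef_pos: [0.612, 0.0303, 0.0758]
eef_rot: [-0.0, -0.147, 0.989, 0.0]
wrist_force: [-0.3, -1.1, -0.6]
opening: 0.001
grasp_force: 0.4
```

>>> jog_arm:
  series:
    - [[-2, 0, 0, 0, 0, 0, 0], [-2, 0, 0, 0, 0, 0, 0], [-2, 0, 0, 0, 0, 0, 0], [-1, 0, 0, 0, 0, 0, 0], [-1, 0, 0, 0, 0, 0, 0], [-1, 0, 0, 0, 0, 0, 0], [0, 0, 0, 0, 0, 0, 0], [0, 0, 0, 0, 0, 0, 0], [0, 0, 0, 0, 0, 0, 0], [0, 0, 0, 0, 0, 0, 0]]

```text
time_s: 5.15
eef_pos: [0.6206, 0.0326, 0.0764]
eef_rot: [0.0, -0.147, 0.989, -0.0]
wrist_force: [-2.1, -0.0, -2.1]
opening: 0.0
grasp_force: 1.0
```

```bash
python3 - <<'E'
from h import *
w=snap('side');o=ctrl.get_obs();print(o['wrist_force'],o['eef_pos'],o['torque'])
cv2.imwrite('pics/s2.png',cv2.resize(w['frame'][110:290,240:440],None,fx=3,fy=3))
E
```

```text
[-2.16244569 -1.04113268 -1.05070504] [0.62054212 0.03267131 0.07641323] [-0.01638139  0.30685742 -0.0282815 ]
```

View pics/s2.png

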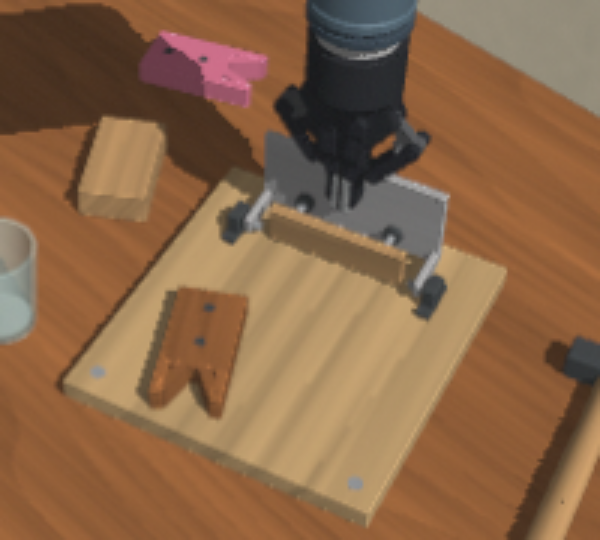

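The crop shows the fence plate (crop 265–445, 135–250) nearly upright, with the fingertips at (345,200) against it. The pin is clear of it at (200,345). I'll keep pushing gently until the force jumps at the stop.

>>> jog_arm:
  series:
    - [[-1, 0, 0, 0, 0, 0, 0], [-1, 0, 0, 0, 0, 0, 0], [-1, 0, 0, 0, 0, 0, 0], [-1, 0, 0, 0, 0, 0, 0], [0, 0, 0, 0, 0, 0, 0], [0, 0, 0, 0, 0, 0, 0], [0, 0, 0, 0, 0, 0, 0], [0, 0, 0, 0, 0, 0, 0], [0, 0, 0, 0, 0, 0, 0], [0, 0, 0, 0, 0, 0, 0]]

```text
time_s: 6.2
eef_pos: [0.6243, 0.0338, 0.0764]
eef_rot: [0.0, -0.147, 0.989, -0.0]
wrist_force: [-2.2, -1.7, -2.2]
opening: -0.002
grasp_force: 1.2
```

>>> jog_arm:
  series:
    - [[-1, 0, 0, 0, 0, 0, 0], [-1, 0, 0, 0, 0, 0, 0], [-1, 0, 0, 0, 0, 0, 0], [0, 0, 0, 0, 0, 0, 0], [0, 0, 0, 0, 0, 0, 0], [0, 0, 0, 0, 0, 0, 0], [0, 0, 0, 0, 0, 0, 0], [0, 0, 0, 0, 0, 0, 0], [0, 0, 0, 0, 0, 0, 0], [0, 0, 0, 0, 0, 0, 0]]

```text
time_s: 7.2
eef_pos: [0.6247, 0.0339, 0.0762]
eef_rot: [-0.003, -0.147, 0.989, -0.0]
wrist_force: [-13.1, -5.0, 6.3]
opening: 0.001
grasp_force: 7.0
```

>>> jog_arm:
  series:
    - [[-1, 0, 0, 0, 0, 0, 0], [-1, 0, 0, 0, 0, 0, 0], [0, 0, 0, 0, 0, 0, 0], [0, 0, 0, 0, 0, 0, 0], [0, 0, 0, 0, 0, 0, 0], [3, 0, 0, 0, 0, 0, 0], [5, 0, 0, 0, 0, 0, 0], [8, 0, 0, 0, 0, 0, 0], [10, 0, 0, 0, 0, 0, 0], [0, 0, -30, 0, 0, 0, 0]]

```text
time_s: 8.2
eef_pos: [0.5996, 0.0279, 0.1023]
eef_rot: [-0.004, -0.146, 0.989, 0.001]
wrist_force: [-0.0, 0.9, -0.3]
opening: -0.006
grasp_force: 0.0
```

>>> jog_arm:
  series:
    - [[0, 0, -35, 0, 0, 0, 0], [0, 0, -35, 0, 0, 0, 0], [35, 11, 0, 0, 0, 0, 85], [35, 11, 0, 0, 0, 0, 85], [35, 11, 0, 0, 0, 0, 85], [32, 11, 0, 0, 0, 0, 85], [0, 0, 0, 0, 0, -0.108, 85], [0, 0, 0, 0, 0, -0.108, 85], [0, 0, 0, 0, 0, -0.107, 85], [0, 0, 0, 0, 0, 0, 85]]

```text
time_s: 9.2
eef_pos: [0.4601, 0.0301, 0.1766]
eef_rot: [0.001, -0.304, 0.953, -0.0]
wrist_force: [-0.0, -0.1, 1.1]
opening: 0.994
grasp_force: 0.0
```

```bash
python3 - <<'E'
from h import *
w=snap('wrist');o=ctrl.get_obs();print(o['eef_pos'],o['eef_rot'],o['opening'],w['xyz'])
cv2.imwrite('pics/w2.png',w['frame'])
a=snap('top');b=snap('side');np.savez('c2.npz',w=w,a=a,b=b)
E
```

```text
[0.46012308 0.03006564 0.17648099] [ 4.00715200e-04 -3.02632263e-01  9.53107301e-01 -1.61162724e-04] 0.9942125577578261 [ 0.4072631  -0.00831978  0.31852311]
```

View pics/w2.png

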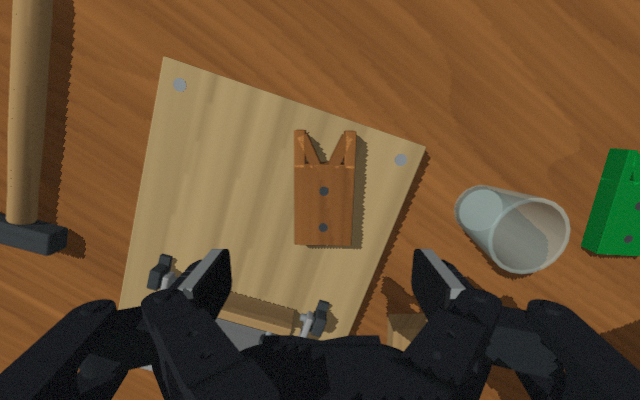

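The wrist view shows the pin square to the tool: straight end from (295,244) to (353,244), holes at (323,191) and (323,228). The fence posts are at (160,272) and (321,318).

```bash
python3 - <<'E'
from h import *
d=np.load('c2.npz',allow_pickle=True);w=d['w'].item();a=d['a'].item();b=d['b'].item()
o=np.array([.46012,.03007]);Rt=R.from_quat([-.3026,.9531,0,0]).as_matrix()[:2,:2]
P=plane(w,[(295,244),(353,244),(323.5,191),(323,228),(295,165),(354,160)],.042)[:,:2]
print(P.round(4));print('tool frame mm',((P-o)@Rt*1000).round(1))
P=plane(w,[(163,57),(425,148)],.02)[:,:2];e=P[1]-P[0];n=np.array([e[1],-e[0]])/np.linalg.norm(e)
print(P.round(4),np.linalg.norm(e),np.degrees(np.arctan2(e[1],e[0]))-90,P.mean(0)+.14*n)
# fence from depth
yaw=np.radians(16.9);C=np.array([.537,.005])
for n,c in(('top',a),('side',b)):
    ys,xs=np.mgrid[130:240,260:420];uv=np.c_[xs.ravel(),ys.ravel()];uv=uv[c['z_map'][uv[:,1],uv[:,0]]>0]
    Q=depthpts(c,uv);q=Q[:,:2]-C;B=np.c_[q@[np.cos(yaw),np.sin(yaw)],q@[-np.sin(yaw),np.cos(yaw)],Q[:,2]]
    s=(B[:,2]>.045)&(B[:,2]<.125)&(abs(B[:,1])<.088)&(B[:,0]>0.06)&(B[:,0]<.13);B=B[s]
    for lo in np.arange(.045,.12,.01):
        t=B[(B[:,2]>=lo)&(B[:,2]<lo+.01)]
        if len(t):print(n,round(lo,3),len(t),np.median(t,0).round(4),t[:,0].min().round(3),t[:,0].max().round(3),t[:,1].min().round(3),t[:,1].max().round(3))
    k=B[B[:,2]>.095]
    for y in(-.06,-.03,0,.03,.06):
        t=k[abs(k[:,1]-y)<.015];print('  y',y,len(t),np.median(t[:,0]).round(4) if len(t) else '')
E
```

```text
[[ 0.5169  0.038 ]
 [ 0.484   0.0844]
 [ 0.4574  0.0299]
 [ 0.4875  0.0508]
 [ 0.4527 -0.0054]
 [ 0.4178  0.0358]]
tool frame mm [[-51.  -26.3]
 [-50.8  30.6]
 [  2.3   1.4]
 [-34.3   1.1]
 [ 26.6 -24.7]
 [ 31.3  29. ]]
[[ 0.4443 -0.1572]
 [ 0.3694  0.0885]] 0.25691816216247354 16.954177723037546 [0.54077157 0.00646682]
top 0.045 123 [ 0.0912 -0.0154  0.0512] 0.072 0.128 -0.087 0.081
top 0.055 148 [ 0.0833 -0.0187  0.0579] 0.074 0.107 -0.076 0.082
top 0.065 47 [0.1047 0.0039 0.0706] 0.103 0.106 -0.075 0.08
top 0.075 49 [ 0.1048 -0.007   0.0791] 0.104 0.106 -0.078 0.079
top 0.085 54 [0.1047 0.0084 0.0887] 0.104 0.106 -0.077 0.082
top 0.095 74 [0.105  0.0102 0.1005] 0.103 0.113 -0.076 0.078
top 0.105 173 [ 0.1081 -0.0004  0.108 ] 0.104 0.113 -0.076 0.082
  y -0.06 45 0.1071
  y -0.03 47 0.1073
  y 0 47 0.1072
  y 0.03 47 0.1073
  y 0.06 47 0.1069
side 0.045 326 [ 0.0882 -0.0107  0.0498] 0.064 0.115 -0.088 0.086
side 0.055 349 [ 0.0969 -0.0059  0.0584] 0.069 0.109 -0.08 0.061
side 0.065 156 [ 0.1047 -0.0173  0.0697] 0.101 0.112 -0.079 0.06
side 0.075 139 [ 0.1046 -0.0171  0.0793] 0.1 0.109 -0.08 0.054
side 0.085 151 [ 0.1047 -0.0213  0.09  ] 0.099 0.115 -0.08 0.041
side 0.095 142 [ 0.1049 -0.0241  0.1   ] 0.101 0.11 -0.08 0.066
side 0.105 189 [ 0.1065 -0.0137  0.1087] 0.101 0.114 -0.078 0.081
  y -0.06 78 0.1059
  y -0.03 77 0.1053
  y 0 74 0.1053
  y 0.03 63 0.1053
  y 0.06 17 0.1063
```

The fence is upright: its front face is at a constant board x of about 0.105 m over its height, and it is square across its width. Next I'll grasp the pin.

>>> jog_arm:
  series:
    - [[4, 1.5, 20, 0, 0, 0, 85], [0, 0, 30, 0, 0, 0, 85], [0, 0, 30, 0, 0, 0, 85], [0, 0, 30, 0, 0, 0, 85], [0, 0, 25, 0, 0, 0, 85], [0, 0, 15, 0, 0, 0, 85], [0, 0, 6, 0, 0, 0, 85], [0, 0, 0, 0, 0, 0, 85], [0, 0, 0, 0, 0, 0, 65], [0, 0, 0, 0, 0, 0, 65]]

```text
time_s: 10.35
eef_pos: [0.4571, 0.0288, 0.0213]
eef_rot: [0.001, -0.304, 0.953, -0.0]
wrist_force: [-0.6, 0.1, -0.4]
opening: 0.76
grasp_force: 0.0
```

>>> jog_arm:
  series:
    - [[0, 0, 0, 0, 0, 0, 60], [0, 0, 0, 0, 0, 0, 58], [0, 0, 0, 0, 0, 0, 56], [0, 0, 0, 0, 0, 0, 54], [0, 0, 0, 0, 0, 0, 50], [0, 0, 0, 0, 0, 0, 45], [0, 0, 0, 0, 0, 0, 40], [0, 0, 0, 0, 0, 0, 40], [0, 0, 0, 0, 0, 0, 40], [0, 0, 0, 0, 0, 0, 40]]

```text
time_s: 11.35
eef_pos: [0.4565, 0.029, 0.0212]
eef_rot: [0.0, -0.304, 0.953, -0.0]
wrist_force: [-3.0, 1.6, 10.5]
opening: 0.638
grasp_force: 61.6
```

>>> jog_arm:
  series:
    - [[0, 0, -3, 0, 0, 0, 40], [0, 0, -3, 0, 0, 0, 40], [0, 0, 0, 0, 0, 0.08, 40], [0, 0, 0, 0, 0, 0.08, 40], [0, 0, 0, 0, 0, 0.08, 40], [0, 0, 0, 0, 0, 0.083, 40], [-25, -15, 0, 0, 0, 0, 40], [-25, -15, 0, 0, 0, 0, 40], [-24, -16, 0, 0, 0, 0, 40], [0, 0, 0, 0, 0, 0, 40]]

```text
time_s: 12.35
eef_pos: [0.5443, 0.0049, 0.0272]
eef_rot: [0.002, -0.146, 0.989, -0.001]
wrist_force: [0.2, 0.9, -1.3]
opening: 0.639
grasp_force: 63.7
```

```bash
python3 - <<'E'
from h import *
w=snap('wrist');o=ctrl.get_obs();print(o['eef_pos'],o['eef_rot'],o['opening'],o['wrist_force'])
cv2.imwrite('pics/w3.png',w['frame'])
a=snap('top');b=snap('side');np.savez('c3.npz',w=w,a=a,b=b)
E
```

```text
[0.54175056 0.00575313 0.02645482] [ 5.70897311e-04 -1.46261904e-01  9.89245707e-01 -2.47402440e-04] 0.6432625456061007 [-1.09048385 -0.35167779 -1.90031186]
```

View pics/w3.png

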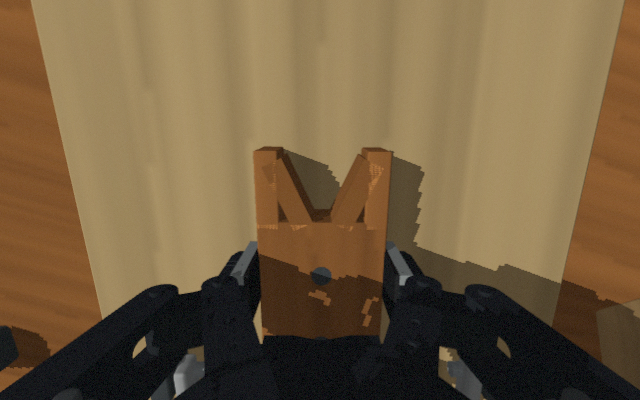

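The wrist view shows the pin held square, with its top face edges running (258,225)–(262,335) and (386,225)–(382,335). The board edges run (33,0)–(100,300) and (622,0)–(560,290).

```bash
python3 - <<'E'
from h import *
d=np.load('c3.npz',allow_pickle=True);w=d['w'].item();a=d['a'].item()
hsv=cv2.cvtColor(w['frame'],cv2.COLOR_BGR2HSV)
o=np.array([.54175,.00575]);Rt=R.from_quat([-.14626,.98925,0,0]).as_matrix()[:2,:2]
f=lambda uv,z:((plane(w,uv,z)[:,:2]-o)@Rt*1000).round(1)
g=cv2.cvtColor(w['frame'],cv2.COLOR_BGR2GRAY).astype(float)
L=[];Rr=[]
for r in range(10,220,10):
    h=cv2.GaussianBlur(hsv,(5,5),0)[r]; m=(h[:,0]>=14)&(h[:,0]<30)&(h[:,1]<165)
    x=np.where(m)[0]; L.append((x.min(),r)); Rr.append((x.max(),r))
FL=f(L,.02);FR=f(Rr,.02);print(FL[::3].tolist(),FR[::3].tolist())
print('slopes',np.polyfit(FL[:,0],FL[:,1],1),np.polyfit(FR[:,0],FR[:,1],1))
print('pin',f([(258,225),(262,335),(386,225),(382,335),(322,275),(254,150),(391,150)],.048).tolist())
uv=np.c_[np.full(5,300),np.arange(235,330,20)[:5]];print(depthpts(w,uv)[:,2].round(4))
# top view: strip/plate + pin y-centres in board frame
E
```

```text
[[109.9, -140.6], [98.0, -128.1], [85.7, -128.9], [72.7, -128.3], [59.0, -128.1], [44.7, -134.9], [29.6, -160.3]] [[109.5, 134.4], [97.7, 139.3], [85.3, 129.9], [72.4, 129.9], [58.8, 149.1], [44.5, 129.8], [29.4, 133.3]]
slopes [ 1.37507633e-01 -1.44403070e+02] [-8.35273350e-02  1.43969262e+02]
pin [[20.7, -28.6], [-34.0, -29.8], [20.7, 25.4], [-33.9, 26.5], [-2.7, -1.6], [52.0, -28.4], [52.0, 25.6]]
[0.0474 0.0483 0.0472 0.0474 0.0465]
```

>>> jog_arm:
  series:
    - [[0, 2, 0, 0, 0, 0, 40], [0, 0, 2, 0, 0, 0, 40], [0, 0, 2, 0, 0, 0, 40], [0, 0, 1, 0, 0, 0, 40], [0, 0, 0.5, 0, 0, 0, 40], [0, 0, 0, 0, 0, 0, 40], [0, 0, 0, 0, 0, 0, 40], [0, 0, 0, 0, 0, 0, 40], [0, 0, 0, 0, 0, 0, 40], [0, 0, 0, 0, 0, 0, 40]]

```text
time_s: 13.5
eef_pos: [0.5392, 0.0086, 0.0212]
eef_rot: [-0.0, -0.147, 0.989, 0.0]
wrist_force: [-4.1, 1.1, 5.4]
opening: 0.641
grasp_force: 64.5
```

>>> jog_arm:
  series:
    - [[-2, 0, 0, 0, 0, 0, 40], [-2, 0, 0, 0, 0, 0, 40], [-2, 0, 0, 0, 0, 0, 40], [-2, 0, 0, 0, 0, 0, 40], [-2, 0, 0, 0, 0, 0, 40], [0, 0, 0, 0, 0, 0, 40], [0, 0, 0, 0, 0, 0, 40], [0, 0, 0, 0, 0, 0, 40], [0, 0, 0, 0, 0, 0, 40], [0, 0, 0, 0, 0, 0, 40]]

```text
time_s: 14.5
eef_pos: [0.5494, 0.0111, 0.0212]
eef_rot: [0.0, -0.147, 0.989, -0.0]
wrist_force: [-2.2, -0.2, 5.0]
opening: 0.639
grasp_force: 64.5
```

```bash
python3 - <<'E'
from h import *
b=snap('side');a=snap('top');np.savez('c4.npz',a=a,b=b);o=ctrl.get_obs();print(o['eef_pos'],o['wrist_force'])
cv2.imwrite('pics/s4.png',np.hstack([cv2.resize(b['frame'][150:290,260:410],None,fx=3,fy=3,interpolation=2)[:, :400],cv2.resize(a['frame'][140:280,265:398],None,fx=3,fy=3,interpolation=2)]))
E
```

```text
[0.54933296 0.01110587 0.02120738] [-2.85830038 -0.78496705  4.90372215]
```

View pics/s4.png

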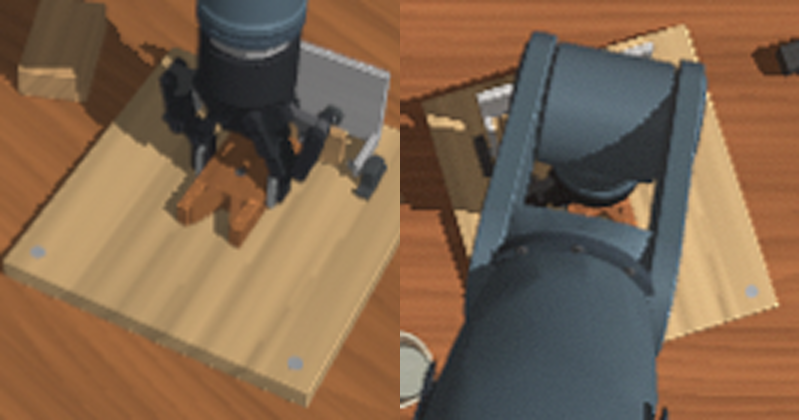

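The side half shows the pin square in the fingers with its notch away from the fence, and the prongs at crop (190,215) and (240,240). The upright fence is behind it. The wrist view gave the pin about 0.4 mm off centre and parallel to the board, so I'll advance now.

>>> jog_arm:
  series:
    - [[-2, 0, 0, 0, 0, 0, 40], [-2, 0, 0, 0, 0, 0, 40], [0, 0, 0, 0, 0, 0, 40], [0, 0, 0, 0, 0, 0, 40], [0, 0, 0, 0, 0, 0, 40], [0, 0, 0, 0, 0, 0, 40], [0, 0, 0, 0, 0, 0, 40], [0, 0, 0, 0, 0, 0, 40], [0, 0, 0, 0, 0, 0, 40], [0, 0, 0, 0, 0, 0, 40]]

```text
time_s: 15.6
eef_pos: [0.5531, 0.0122, 0.0212]
eef_rot: [-0.0, -0.147, 0.989, -0.0]
wrist_force: [-2.7, -1.2, 6.4]
opening: 0.64
grasp_force: 64.6
```

>>> jog_arm:
  series:
    - [[-2, 0, 0, 0, 0, 0, 40], [-2, 0, 0, 0, 0, 0, 40], [-1, 0, 0, 0, 0, 0, 40], [0, 0, 0, 0, 0, 0, 40], [0, 0, 0, 0, 0, 0, 40], [0, 0, 0, 0, 0, 0, 40], [0, 0, 0, 0, 0, 0, 40], [0, 0, 0, 0, 0, 0, 40], [0, 0, 0, 0, 0, 0, 40], [0, 0, 0, 0, 0, 0, 40]]

```text
time_s: 16.6
eef_pos: [0.5564, 0.0132, 0.0212]
eef_rot: [-0.002, -0.147, 0.989, -0.0]
wrist_force: [-10.2, -4.5, 10.9]
opening: 0.638
grasp_force: 65.2
```

>>> jog_arm:
  series:
    - [[-2, 0, 0, 0, 0, 0, 40], [-2, 0, 0, 0, 0, 0, 40], [-1, 0, 0, 0, 0, 0, 40], [0, 0, 0, 0, 0, 0, 40], [0, 0, 0, 0, 0, 0, 40], [0, 0, 0, 0, 0, 0, 40], [0, 0, 0, 0, 0, 0, 40], [0, 0, 0, 0, 0, 0, 40], [0, 0, 0, 0, 0, 0, 40], [0, 0, 0, 0, 0, 0, 40]]

```text
time_s: 17.6
eef_pos: [0.5599, 0.0143, 0.0212]
eef_rot: [-0.003, -0.147, 0.989, -0.0]
wrist_force: [-14.6, -6.0, 16.9]
opening: 0.644
grasp_force: 65.8
```

The vertical force is rising along with the push, so the pin is being pressed into the board and adding friction. I'll ease it up a little.

>>> jog_arm:
  series:
    - [[0, 0, -0.2, 0, 0, 0, 40], [0, 0, -0.2, 0, 0, 0, 40], [0, 0, 0, 0, 0, 0, 40], [0, 0, 0, 0, 0, 0, 40], [0, 0, 0, 0, 0, 0, 40], [0, 0, 0, 0, 0, 0, 40], [0, 0, 0, 0, 0, 0, 40], [0, 0, 0, 0, 0, 0, 40], [0, 0, 0, 0, 0, 0, 40], [0, 0, 0, 0, 0, 0, 40]]

```text
time_s: 18.6
eef_pos: [0.5601, 0.0144, 0.0212]
eef_rot: [-0.003, -0.147, 0.989, -0.0]
wrist_force: [-13.0, -5.5, 12.7]
opening: 0.64
grasp_force: 65.2
```

```bash
python3 - <<'E'
from h import *
o=ctrl.get_obs();print(o['eef_pos'],o['wrist_force'],o['torque'],o['eef_rot'])
b=snap('side');w=snap('wrist')
cv2.imwrite('pics/s5.png',cv2.resize(b['frame'][150:250,290:400],None,fx=7,fy=6,interpolation=2))
E
```

```text
[0.56008994 0.0144104  0.02118941] [-13.03235985  -5.49149316  12.68359957] [-0.90158079  1.7719118   0.05770402] [-2.89912973e-03 -1.46937448e-01  9.89141505e-01 -2.53306649e-04]
```

View pics/s5.png

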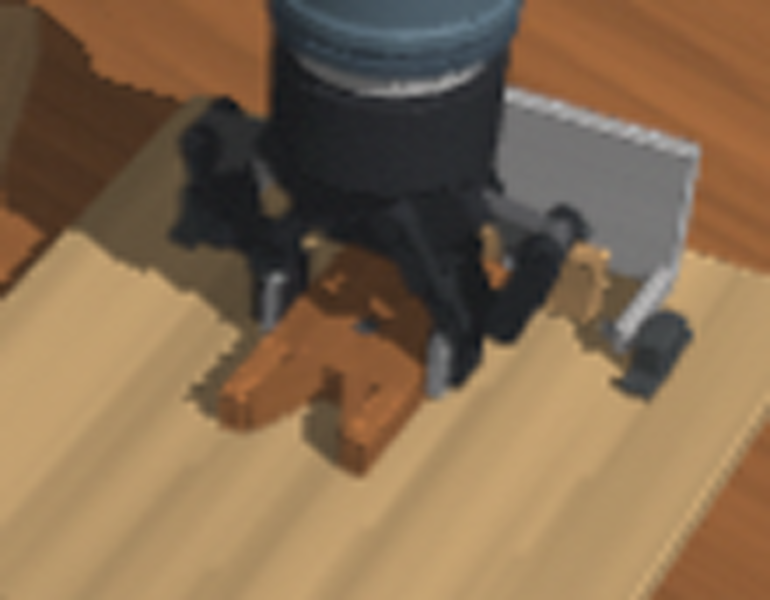

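The crop shows the pin flat on the board and square, with the strip edge at (590,270) and the fence plate upright behind it. I'll ease the vertical load further.

>>> jog_arm:
  series:
    - [[0, 0, -0.2, 0, 0, 0, 40], [0, 0, -0.2, 0, 0, 0, 40], [0, 0, -0.2, 0, 0, 0, 40], [0, 0, -0.2, 0, 0, 0, 40], [0, 0, 0, 0, 0, 0, 40], [0, 0, 0, 0, 0, 0, 40], [0, 0, 0, 0, 0, 0, 40], [0, 0, 0, 0, 0, 0, 40], [0, 0, 0, 0, 0, 0, 40], [0, 0, 0, 0, 0, 0, 40]]

```text
time_s: 19.7
eef_pos: [0.5604, 0.0146, 0.0213]
eef_rot: [-0.002, -0.147, 0.989, -0.0]
wrist_force: [-7.6, -4.3, 3.5]
opening: 0.637
grasp_force: 64.2
```

>>> jog_arm:
  series:
    - [[-1, 0, -0.1, 0, 0, 0, 40], [-1, 0, -0.1, 0, 0, 0, 40], [-1, 0, -0.1, 0, 0, 0, 40], [-1, 0, -0.1, 0, 0, 0, 40], [0, 0, -0.1, 0, 0, 0, 40], [0, 0, 0, 0, 0, 0, 40], [0, 0, 0, 0, 0, 0, 40], [0, 0, 0, 0, 0, 0, 40], [0, 0, 0, 0, 0, 0, 40], [0, 0, 0, 0, 0, 0, 40]]

```text
time_s: 20.7
eef_pos: [0.5635, 0.0155, 0.0213]
eef_rot: [-0.003, -0.147, 0.989, -0.0]
wrist_force: [-9.3, -5.5, 2.6]
opening: 0.641
grasp_force: 64.2
```

```bash
python3 - <<'E'
from h import *
for _ in range(3):
    ctrl.camera('wrist');o=ctrl.get_obs();f=o['wrist_force'];print(o['eef_pos'].round(4),f.round(2),'push',(-f[:2]@[.957,.2907]).round(2))
print(o['eef_rot'])
E
```

```text
[0.5635 0.0155 0.0213] [-8.45 -6.21  3.14] push 9.89
[0.5635 0.0155 0.0213] [-9.52 -6.02  3.03] push 10.86
[0.5635 0.0155 0.0213] [-9.77 -6.09  2.94] push 11.12
[-3.25675133e-03 -1.46784264e-01  9.89163156e-01 -1.53059107e-04]
```

>>> jog_arm:
  series:
    - [[0, 0, 0, 0, -0.003, 0, 40], [0, 0, 0, 0, -0.003, 0, 40], [-0.5, 0, -0.1, 0, 0, 0, 40], [-0.5, 0, 0, 0, 0, 0, 40], [0, 0, 0, 0, 0, 0, 40], [0, 0, 0, 0, 0, 0, 40], [0, 0, 0, 0, 0, 0, 40], [0, 0, 0, 0, 0, 0, 40], [0, 0, 0, 0, 0, 0, 40], [0, 0, 0, 0, 0, 0, 40]]

```text
time_s: 21.85
eef_pos: [0.5638, 0.0156, 0.0212]
eef_rot: [-0.001, -0.147, 0.989, 0.0]
wrist_force: [-11.2, -7.1, 3.5]
opening: 0.639
grasp_force: 64.4
```

```bash
python3 - <<'E'
from h import *
for _ in range(4):
    w=ctrl.camera('wrist');o=ctrl.get_obs();f=o['wrist_force'];print(o['time_s'],o['eef_pos'].round(4),f.round(2),'push',(-f[:2]@[.957,.2907]).round(2),'lat',(f[:2]@[-.2907,.957]).round(2))
q=o['eef_rot'];print(q);Rt=R.from_quat(np.roll(q,-1)).as_matrix()[:2,:2]
hsv=cv2.cvtColor(cv2.GaussianBlur(w['frame'],(5,5),0),cv2.COLOR_BGR2HSV)
f=lambda uv,z:((plane(w,uv,z)[:,:2]-o['eef_pos'][:2])@Rt*1000).round(1)
for r in range(10,200,15):
    m=(hsv[r,:,0]>=14)&(hsv[r,:,0]<30)&(hsv[r,:,1]<165);x=np.where(m)[0]
    p=np.where((hsv[r,250:400,0]<13)&(hsv[r,250:400,1]>150))[0]+250
    print(r,f([(x.min(),r),(x.max(),r)],.02)[:,1], f([(p.min(),r),(p.max(),r)],.042)[:,1] if len(p)>20 else '')
b=ctrl.camera('side')
yaw=np.radians(16.9);C=np.array([.537,.005])
ys,xs=np.mgrid[130:240,260:420];uv=np.c_[xs.ravel(),ys.ravel()];uv=uv[b['z_map'][uv[:,1],uv[:,0]]>0]
Q=depthpts(b,uv);q=Q[:,:2]-C;B=np.c_[q@[np.cos(yaw),np.sin(yaw)],q@[-np.sin(yaw),np.cos(yaw)],Q[:,2]]
for lo in(.065,.075,.085,.095):
    t=B[(B[:,2]>lo)&(B[:,2]<lo+.01)&(B[:,1]<-.05)&(B[:,1]>-.08)&(B[:,0]>.09)&(B[:,0]<.13)];print('plate',lo,len(t),np.median(t[:,0]) if len(t) else '')
t=B[(B[:,2]>.03)&(B[:,2]<.056)&(B[:,1]<-.04)&(B[:,1]>-.06)&(B[:,0]>.07)&(B[:,0]<.1)];print('strip',len(t),np.percentile(t[:,0],[5,25,50,75]).round(4),np.percentile(t[:,2],[5,50,95]).round(3))
E
```

```text
21.9 [0.5638 0.0156 0.0213] [-10.93  -6.96   4.28] push 12.49 lat -3.49
21.95 [0.5638 0.0157 0.0213] [-10.73  -6.     3.5 ] push 12.01 lat -2.62
22.0 [0.5638 0.0157 0.0212] [-10.94  -6.59   3.31] push 12.38 lat -3.12
22.05 [0.5638 0.0156 0.0212] [-10.54  -7.27   4.67] push 12.2 lat -3.9
[-1.02982028e-03 -1.46820879e-01  9.89162517e-01  2.90964192e-04]
10 [-131.2  126.8] 
25 [-131.   126.9] 
40 [-131.2  126.7] 
55 [-131.   126.8] 
70 [-131.2  127. ] 
85 [-131.   127.2] 
100 [-131.2  137.3] 
115 [-131.   142.7] 
130 [-142.3  138.4] 
145 [-135.2  130.8] 
160 [-130.8  150.1] 
175 [-131.   126.9] 
190 [-130.8  127.1] 
plate 0.065 33 0.10519654863241552
plate 0.075 39 0.10488588974099654
plate 0.085 43 0.10507156879283225
plate 0.095 35 0.10547872367656601
strip 52 [0.0835 0.0845 0.0859 0.0877] [0.032 0.043 0.053]
```

>>> jog_arm:
  series:
    - [[0, 0, -0.2, 0, 0, 0, 40], [0, 0, -0.1, 0, 0, 0, 40], [-0.3, 0, 0, 0, 0, 0, 40], [-0.2, 0, 0, 0, 0, 0, 40], [0, 0, 0, 0, 0, 0, 40], [0, 0, 0, 0, 0, 0, 40], [0, 0, 0, 0, 0, 0, 40], [0, 0, 0, 0, 0, 0, 40], [0, 0, 0, 0, 0, 0, 40], [0, 0, 0, 0, 0, 0, 40]]

```text
time_s: 23.1
eef_pos: [0.5642, 0.0158, 0.0213]
eef_rot: [-0.001, -0.147, 0.989, 0.0]
wrist_force: [-11.1, -6.7, 1.7]
opening: 0.64
grasp_force: 64.0
```

```bash
cat > f.py <<'E'
from h import *
for _ in range(5):
    w=ctrl.camera('wrist');o=ctrl.get_obs();f=o['wrist_force'];print(o['time_s'],o['eef_pos'].round(4),f.round(2),'push',(-f[:2]@[.957,.2907]).round(2),'lat',(f[:2]@[-.2907,.957]).round(2))
print(o['eef_rot'].round(4))
E
python3 f.py
```

```text
23.15 [0.5642 0.0158 0.0213] [-10.53  -7.41   2.19] push 12.23 lat -4.03
23.2 [0.5642 0.0158 0.0213] [-9.54 -7.22  2.06] push 11.23 lat -4.14
23.25 [0.5642 0.0158 0.0213] [-9.98 -7.53  2.13] push 11.74 lat -4.31
23.3 [0.5641 0.0158 0.0213] [-10.08  -7.06   2.  ] push 11.7 lat -3.82
23.35 [0.5642 0.0158 0.0213] [-9.99 -7.99  2.29] push 11.89 lat -4.74
[-1.100e-03 -1.468e-01  9.892e-01  3.000e-04]
```

>>> jog_arm:
  series:
    - [[0, -0.2, 0, 0, 0, 0, 40], [0, -0.2, 0, 0, 0, 0, 40], [0, 0, 0, 0, 0, 0, 40], [0, 0, 0, 0, 0, 0, 40], [0, 0, 0, 0, 0, 0, 40], [0, 0, 0, 0, 0, 0, 40], [0, 0, 0, 0, 0, 0, 40], [0, 0, 0, 0, 0, 0, 40], [0, 0, 0, 0, 0, 0, 40], [0, 0, 0, 0, 0, 0, 40]]

```text
time_s: 24.35
eef_pos: [0.5641, 0.0157, 0.0213]
eef_rot: [-0.001, -0.147, 0.989, 0.001]
wrist_force: [-10.9, -5.1, 3.1]
opening: 0.64
grasp_force: 64.2
```

```bash
python3 f.py
```

```text
24.4 [0.5642 0.0157 0.0213] [-10.38  -5.67   2.39] push 11.58 lat -2.41
24.45 [0.5642 0.0158 0.0213] [-10.37  -6.17   1.83] push 11.72 lat -2.89
24.5 [0.5642 0.0157 0.0213] [-11.02  -6.21   2.44] push 12.35 lat -2.74
24.55 [0.5642 0.0157 0.0213] [-10.97  -4.89   2.96] push 11.92 lat -1.49
24.6 [0.5642 0.0157 0.0213] [-10.45  -5.59   2.5 ] push 11.62 lat -2.32
[-1.200e-03 -1.468e-01  9.892e-01  6.000e-04]
```

```bash
python3 -c "
from bench import ctrl
print(ctrl.hand_in())"
```

```text
the job is handed in; nothing more can be done
None
```

I folded the fence upright against its stop first, then pressed the brown pin squarely against the middle of the strip and handed the job in still holding it. The wrist read a push of about 12 N, which I take as about 10 N on the strip after board friction; the tumbler, offcut and hammer weren't touched.

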